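# Set out the dryer repair kit on its picture pads

### The arm

A 6-joint arm with a two-finger parallel gripper is mounted at the origin on a cart in front of the work surface, level with it; the furniture and walls round the work are solid. World frame = base frame: x ahead of the robot, y to its left, z up, the work surface at z = 0. Lengths are in mm, angles in rad, forces in N, time in s.
With the tool pointing down it reaches from about 300 to 775 mm from the base axis. Payload 14.6 kg.
Tool frame: the origin (TCP) lies at the centre of the arm's flange, where the gripper is bolted on; the fingertips stand 199 mm ahead of it and the grasp point (between the pads) lies 180 mm ahead of it; z points along the fingers, y is the line along which they close (so a half turn about z gives the same grasp; the last joint's range is limited). The gripper opens to 94 mm and grips with 3 to 60 N. Pads are 16 mm wide; open, the fingers measure 119 mm over their backs; the gripper's body (75 mm by 177 mm) begins 78 mm behind the grasp point.
Start: joints at [1.13, 0.3, 1.521, -0, 1.321, -0.067], TCP at [200.833, 512.013, 404.646] pointing down, gripper open.
Joint ranges: [-3.03, 3.03], [-0.79, 2.21], [0.23, 2.52], [-1.04, 4.18], [0, 3.07], [-2.55, 2.55]. Speed limits (rad/s): [2.22, 2.22, 2.57, 3.14, 3.14, 3.14].

### API

Orientations are given as [roll, pitch, yaw] about the fixed x, y, z axes, in that order (R = Rz(yaw) Ry(pitch) Rx(roll)).
In Python, from cell import manip, optics, workorder gives the robot as it stands.
- The arm moves only by the tool step_arm, never from a script. Its argument "increments" is a list that holds one entry, the list of rows, each a list of 7 numbers: the turn, a rotation vector about the tool's x, y, z as a fraction of full scale, then the shift along the tool's x, y, z as a fraction of full scale, then the closure, from -1 (fully open) to 1 (shut). In form: [[[wx, wy, wz, tx, ty, tz, fingers], ...]]. A call has 1 to 5 rows; each row shifts and turns the commanded pose from where the row before left it, along the tool's axes as they then stand; what a row does not reach is not made up. Full scale, the value 1, is 40 mm for a shift and 45 degrees for a turn. A row lasts 1/10 s, in which the tool goes at most 50 mm and 8.59 degrees, less where a joint would pass 70% of its speed; a pose out of reach is approached as far as the arm can. A call with a number of a shift or a turn outside -1 to 1 is refused whole. A call with a gripper value outside its range is refused whole. The fingers move at their own pace and stop on an object; "newtons" is the grip in N (left out, the last holds). Time passes only in rows, so rows that do not move let the fingers close. It gives the time, the measured TCP pose, the force, the opening and the grip force at its end, in the units of the state.
- manip.read_state(): the state, without advancing time (a new reading comes with each control period).
- optics.camera(name): name is "scene" or "top"; returns a dict with "frame" (480x640x3 uint8, red, green, blue), "range_z" (480x640 float32, mm along the optical axis (not along the pixel's ray), 0 where there is no reading), "mtx" (3x3 intrinsics, pixels), "cam_to_world" (4x4, takes a point from camera to world coordinates). Camera axes: x right, y down, z forward; pixel columns grow to the right and rows downward; lengths in mm; the calibration is good to about 2 mm. A picture is of the moment at which its call begins.
- workorder.sign_off(): hands the job in; it is judged then, once.
The state is a dict: "clock": time; "joints": joint angles; "qd": joint speeds; "effort": joint torques, N m; "eef_pos": TCP position; "eef_rot": TCP orientation; "wrist_force": force on the tool from outside, world axes, zero at the start; "moment": the same for the moment, N m; "finger_gap": finger opening in mm; "finger_force": force on a finger pad.
Only numpy, scipy, OpenCV 4.12 (cv2) and the standard library are available. Lean on these libraries where they do the work, as an engineer would, in place of code of your own. Each camera call takes 0.05 s, during which the arm holds its last target. There are 200 camera calls.

### The job

Get the dryer repair kit ready: lay the red-sealed bearing, the black-sealed bearing, the belt pulley and the yellow screwdriver each flat on the blue foam pad that shows its picture, covering the picture neatly, the pulley hub up and the screwdriver's handle on the pictured handle. Set the pieces down rather than dropping them, and leave all four lying still.

Things in the scene. Friction and masses are not known exactly. Their poses are not given: they have to be found in the camera images.
- red_bearing_center (a point): Large ball bearing lying flat: steel-grey ring, 62 mm diameter, 16 mm thick, with a brick-red seal ring on its face; about 240 g; solid, may be gripped across its full diameter. Point: its centre, 8 mm above its underside; z is the bearing's axis, up at the start
- black_bearing_center (a point): Small ball bearing lying flat: steel-grey ring, 52 mm diameter, 16 mm thick, with a black seal ring on its face; about 140 g; solid, may be gripped across its full diameter. Point: its centre, 8 mm above its underside; z is the bearing's axis, up at the start
- pulley_center (a point): Pale grey motor belt pulley lying flat, 63 mm diameter, 32 mm high, grooved rim below and a narrower hub on top; about 190 g; for gripping it behaves as a plain 63 mm cylinder over its whole height. Point: its centre, 16 mm above its underside; z is its axis, up (hub side) at the start
- driver_handle (a point): Yellow-handled screwdriver lying on its side, 166 mm long; the handle is 24 mm wide, 25 mm high and 95 mm long, the steel shaft 6 mm thick; about 70 g. Point: middle of the handle, 12.5 mm above the underside; y runs along the tool from the shaft towards the butt of the handle (butt at +47 mm, blade tip at -119 mm), z up, x across the handle. The red-handled one at the back is not part of the job
- red_pad: Square blue foam pad 84 x 84 x 6 mm, fixed to the table, bearing a full-size printed picture of the large bearing (62 mm grey ring with a red ring in it). Origin: middle of the pad's underside, on the table, right under the middle of the picture; the pad's top is 6 mm above it; z up
- black_pad: Square blue foam pad 84 x 84 x 6 mm, fixed to the table, bearing a full-size printed picture of the small bearing (52 mm grey ring with a black ring in it). Origin: middle of the pad's underside, on the table, right under the middle of the picture; the pad's top is 6 mm above it; z up
- pulley_pad: Square blue foam pad 84 x 84 x 6 mm, fixed to the table, bearing a full-size printed picture of the pulley (63 mm plain pale disc, with a 27 mm darker grey hub disc and a black dot in the middle). Origin: middle of the pad's underside, on the table, right under the middle of the picture; the pad's top is 6 mm above it; z up
- driver_pad: Oblong blue foam pad 60 (x) x 180 (y) x 6 mm, fixed to the table, bearing a full-size printed picture of the yellow screwdriver along its y axis, handle at +y. Origin: middle of the pad's underside, on the table; the pad's top is 6 mm above it
- driver_pad_handle (a point): Point on the top of the oblong pad, in the middle of the pictured yellow handle (36 mm along the pad's +y from its middle); y runs from the pictured shaft towards the pictured butt, z up. Around: the pegs and thermostat (up to 22 mm high) between the pieces are fixed; a drawer cabinet 0.21 m high stands behind, front at x = 0.70, y from -0.05 to 0.26
Mind the look-alikes: they are no part of the job. Leave any purple or turquoise look-alike of the part that bears black_bearing_center alone.

How it is judged (in metres and radians):
At the end, for the whole second after the job is handed in: Bearings and pulley flat on their own pads within 12 mm (height within 5 mm, tilt under 0.12 rad, pulley hub up); screwdriver on its pad, handle middle within 12 mm, same way round, within 0.2 rad, the pad's middle on the shaft side of that point; all still (under 20 mm/s) (horizontal distance between red_bearing_center and red_pad below 0.012 m and z of red_bearing_center in the frame of red_pad between 0.009 and 0.019 m and (angle between red_bearing_center's own z axis and vertical below 0.12 rad or angle between red_bearing_center's own z axis and vertical above 3.02 rad) and horizontal distance between black_bearing_center and black_pad below 0.012 m and z of black_bearing_center in the frame of black_pad between 0.009 and 0.019 m and (angle between black_bearing_center's own z axis and vertical below 0.12 rad or angle between black_bearing_center's own z axis and vertical above 3.02 rad) and horizontal distance between pulley_center and pulley_pad below 0.012 m and z of pulley_center in the frame of pulley_pad between 0.017 and 0.027 m and angle between pulley_center's own z axis and vertical below 0.12 rad and horizontal distance between driver_handle and driver_pad_handle below 0.012 m and z of driver_handle in the frame of driver_pad_handle between 0.0075 and 0.0175 m and angle between the y axis of driver_handle and the y axis of driver_pad_handle, either way round below 0.2 rad and y of driver_pad in the frame of driver_handle below -0.015 m and linear speed of each of red_bearing, black_bearing, pulley, driver below 0.02 m/s); the robot touches nothing.
It fails at once if the red-sealed bearing is dropped or thrown (moves faster than 0.8 m/s while the fingers do not touch it) (linear speed of red_bearing above 0.8 m/s and contact force between the fingers and red_bearing below 0.05 N).
It fails at once if the black-sealed bearing is dropped or thrown (moves faster than 0.8 m/s while the fingers do not touch it) (linear speed of black_bearing above 0.8 m/s and contact force between the fingers and black_bearing below 0.05 N).
It fails at once if the pulley is dropped or thrown (moves faster than 0.8 m/s while the fingers do not touch it) (linear speed of pulley above 0.8 m/s and contact force between the fingers and pulley below 0.05 N).
It fails at once if the screwdriver is dropped or thrown (moves faster than 0.8 m/s while the fingers do not touch it) (linear speed of driver above 0.8 m/s and contact force between the fingers and driver below 0.05 N).
It also fails if it takes over 112 s, if anything falls off the work surface, if the arm or the gripper's body presses on something with over 40 N, if the wrist force passes 120 N, or if a joint passes its speed limit or range.

## Working session

There is one attempt and no reset: what is moved stays moved. The work goes in short steps, Python scripts to look and compute and a tool call to move; the robot and the scene stay as the last step left them, time stands still between calls to the robot, and variables do not carry over. Pictures are saved under pics/ and viewed, at most 14 in all, crops included, and the job is handed in when it is done.

Besides the shell and the picture viewer there is one more tool, called after "Request:" as name(argument=value, ...), one argument or row to a line, values as JSON. step_arm: Moves the arm, as the interface text tells. Its arguments: {"type":"object","properties":{"increments":{"type":"array","items":{"type":"array","items":{"type":"array","items":{"type":"number"}}}},"newtons":{"type":"number"}},"required":["increments"]}

```bash
ls; mkdir -p pics
python3 - <<'E'
from cell import manip, optics
import cv2,numpy as np
print(manip.read_state())
for n in("scene","top"):
    d=optics.camera(n); cv2.imwrite(f"pics/{n}0.png",d["frame"][:,:,::-1]); np.savez(f"{n}0.npz",**d); print(n,d["mtx"],d["cam_to_world"])
E
```

```text
pics
{'clock': 0.0, 'joints': array([ 1.13040820e+00,  3.00470200e-01,  1.52156775e+00, -6.90392012e-06,
        1.32067584e+00, -6.65897428e-02]), 'qd': array([ 0.00079911,  0.00066786,  0.00125129, -0.00042586,  0.00097027,
        0.000442  ]), 'effort': array([ 4.48531136e-03, -5.31849360e+01, -3.52722681e+01,  7.09970389e-02,
        2.46166351e-02, -9.72675525e-05]), 'eef_pos': array([200.82065119, 511.99611438, 404.09233161]), 'eef_rot': array([-3.14047356e+00, -6.79284126e-05,  2.76779594e+00]), 'wrist_force': array([-0.57015171, -0.18038064, -0.33835504]), 'moment': array([-0.03269148,  0.02051876, -0.03221104]), 'finger_force': 0.0, 'finger_gap': 94.08348639370996}
scene [[490.86227994   0.         316.69575123]
 [  0.         490.86227994 235.10238859]
 [  0.           0.           1.        ]] [[ 4.84135517e-01 -5.13726027e-01  7.08306692e-01 -2.08835538e+02]
 [-8.74927527e-01 -2.94129273e-01  3.84694414e-01 -5.64628393e+02]
 [ 1.07061991e-02 -8.05961252e-01 -5.91871471e-01  7.43517205e+02]
 [ 0.00000000e+00  0.00000000e+00  0.00000000e+00  1.00000000e+00]]
top [[444.88504083   0.         328.64215877]
 [  0.         444.88504083 236.89750198]
 [  0.           0.           1.        ]] [[-1.22534110e-02 -9.97844481e-01  6.44689577e-02  5.21777951e+02]
 [-9.99476831e-01  1.41524054e-02  2.90822017e-02 -1.46973238e+02]
 [-2.99319053e-02 -6.40788733e-02 -9.97495854e-01  1.00995742e+03]
 [ 0.00000000e+00  0.00000000e+00  0.00000000e+00  1.00000000e+00]]
```

View pics/top0.png

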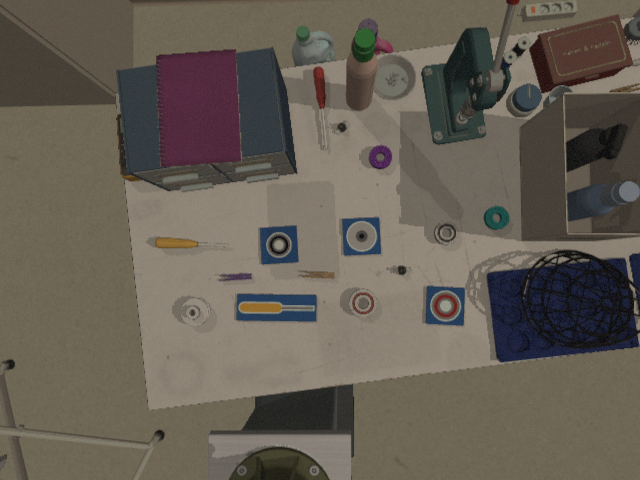

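View pics/scene0.png

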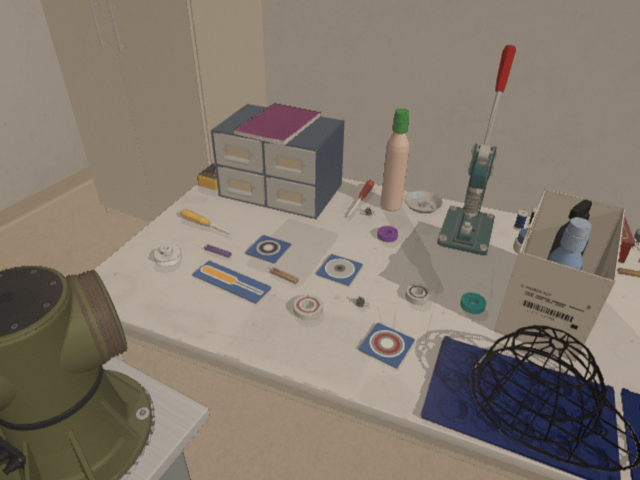

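Candidates in the top view:
- Red bearing: (363,303). The red picture at (444,305) is the pad.
- Black bearing: (446,233). Its look-alikes are purple (380,157) and turquoise (497,217), and its pad is at (279,244).
- Pulley: (193,312). Its pad is at (361,236).
- Yellow driver: (175,243). The red-handled look-alike is at (320,90), and its pad is at (276,307).

Next I measure them and check the choices in one close crop.

```bash
cat > h.py <<'E'
import numpy as np,cv2
def load(n): return dict(np.load(n))
def pix2w(d,u,v,z):
    K=d["mtx"];T=d["cam_to_world"]
    r=T[:3,:3]@np.array([(u-K[0,2])/K[0,0],(v-K[1,2])/K[1,1],1.]);o=T[:3,3]
    return o+r*(z-o[2])/r[2]
def cloud(d):
    Z=d["range_z"];K=d["mtx"];T=d["cam_to_world"];v,u=np.indices(Z.shape)
    P=np.stack([(u-K[0,2])/K[0,0]*Z,(v-K[1,2])/K[1,1]*Z,Z],-1)@T[:3,:3].T+T[:3,3]
    P[Z==0]=np.nan; return P
def w2pix(d,p):
    T=d["cam_to_world"];q=T[:3,:3].T@(np.array(p)-T[:3,3]);q=d["mtx"]@q;return q[:2]/q[2]
E
python3 - <<'E'
from h import *
d=load("top0.npz");f=d["frame"];P=cloud(d)
print("table z",np.nanmedian(P[320:380,330:420,2]))
hsv=cv2.cvtColor(f,cv2.COLOR_RGB2HSV)
m=cv2.inRange(hsv,(100,120,50),(120,255,255))
for n,(u,v) in dict(red=(444,305),black=(279,244),pul=(361,236),drv=(276,307)).items():
    w=48 if n=="drv" else 28
    s=np.zeros_like(m);s[v-28:v+28,u-w:u+w]=m[v-28:v+28,u-w:u+w]
    (c,sz,a)=cv2.minAreaRect(cv2.findNonZero(s));box=[pix2w(d,*b,6)[:2] for b in cv2.boxPoints((c,sz,a))]
    e=box[1]-box[0],box[2]-box[1]
    print(n,"pix",np.round(c,1),"w",np.round(np.mean(box,0),1),[ (round(float(np.hypot(*q))),round(float(np.degrees(np.arctan2(q[1],q[0]))),1)) for q in e], "z",np.nanmedian(P[v-5:v+5,u-5:u+5,2]))
for n,(u,v,h) in dict(redb=(363,303,16),blackb=(446,233,16),pulley=(193,312,32),driver=(185,243,25)).items():
    w=60 if n=="driver" else 26
    sub=P[v-26:v+26,u-w:u+w];k=sub[...,2]>(3 if h==25 else h*.4)
    k=cv2.morphologyEx(k.astype(np.uint8),cv2.MORPH_OPEN,np.ones((2,2)))>0
    q=sub[k];print(n,len(q),"med",np.round(np.nanmean(q,0),1),"min",np.round(np.nanpercentile(q,1,0),1),"max",np.round(np.nanpercentile(q,99,0),1))
g=f[:,:,::-1]
a=cv2.resize(g[215:335,140:330],None,fx=4,fy=4,interpolation=cv2.INTER_CUBIC)
b=cv2.resize(g[215:335,320:480],None,fx=4.5,fy=4.5,interpolation=cv2.INTER_CUBIC)
cv2.imwrite("pics/cl.png",a);cv2.imwrite("pics/cr.png",b)
E
```

```text
table z -0.09816056735542134
red pix [445.  305.4] w [ 430.5 -374.6] [(81, -3.6), (82, -92.7)] z 7.167092054803334
black pix [278.9 244.6] w [570.9  -4.5] [(81, -87.5), (81, -177.1)] z 6.242393313283856
pul pix [361.3 235.9] w [ 587.9 -191.5] [(81, -88.0), (80, -178.3)] z 6.381180540901482
drv pix [276.  307.5] w [429.4   2.8] [(176, -90.6), (56, 179.4)] z 5.75014798060522
redb 521 med [ 437.5 -193.2   13.9] min [ 406.  -224.    -2.5] max [ 466.8 -163.6   20.1]
blackb 381 med [ 590.6 -381.5   13.6] min [ 567.2 -409.8   -2.1] max [ 615.4 -355.4   20.1]
pulley 613 med [421.9 181.8  20.6] min [389.3 155.1  -0.9] max [451.  211.9  34.1]
driver 472 med [575.2 213.8  15.7] min [566.2 113.7  -3.8] max [588.5 271.   26.3]
```

View pics/cl.png

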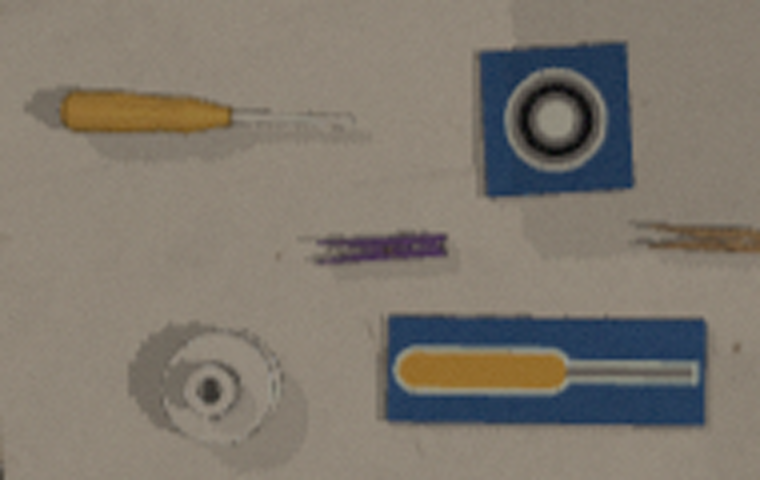

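View pics/cr.png

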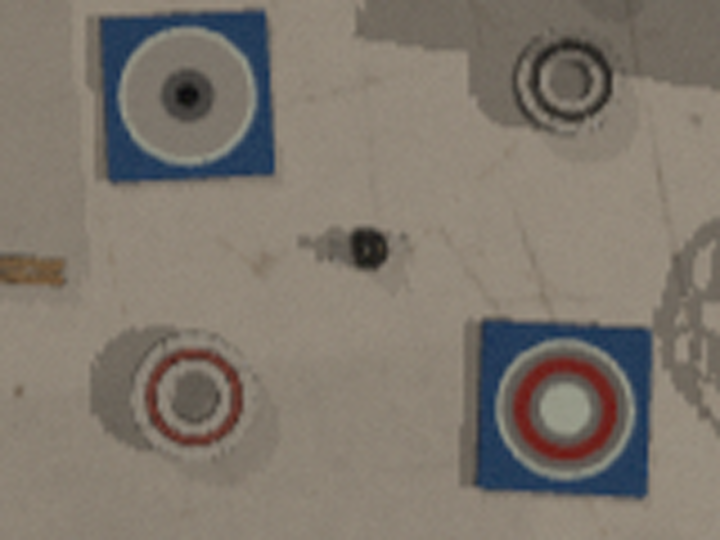

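The close crops confirm the choice. In the left crop (×4) the yellow driver's handle runs from (60,110) to (231,117), the pulley hub is at (210,389), and the black-picture pad is at (555,119). In the right crop (×4.5) the black bearing is at (569,81), the red bearing at (194,397), the red pad at (565,408) and the pulley pad at (188,96).

Run:
```python
from h import *
d=load("top0.npz");f=d["frame"];P=cloud(d)
L=lambda x,y:(140+(x+.5)/4-.5,215+(y+.5)/4-.5); R=lambda x,y:(320+(x+.5)/4.5-.5,215+(y+.5)/4.5-.5)
for n,p,z in [("redb",R(194,397),16),("blackb",R(569,81),16),("pulley",L(210,389),32),("redpad",R(565,408),6),("blackpad",L(555,119),6),("pulpad",R(188,96),6),("drvpad_handle?",L(484,370),6),("padbutt",L(393,370),6),("padtip",L(697,374),6),("tip",L(353,120),12),("hbutt",L(61,110),12.5),("hend",L(231,116),12.5)]:
    print(n,np.round(pix2w(d,*p,z)[:2],1))
hsv=cv2.cvtColor(f,cv2.COLOR_RGB2HSV);m=cv2.inRange(hsv,(12,120,80),(30,255,255))
for n,z,(r0,r1,c0,c1) in [("drv",14,(225,260,140,240)),("pic",6,(290,325,230,320))]:
    s=np.zeros_like(m);s[r0:r1,c0:c1]=m[r0:r1,c0:c1]
    c,sz,a=cv2.minAreaRect(cv2.findNonZero(s));b=[pix2w(d,*q,z)[:2] for q in cv2.boxPoints((c,sz,a))]
    e=max(b[1]-b[0],b[2]-b[1],key=lambda q:np.hypot(*q));print(n,np.round(np.mean(b,0),1),np.hypot(*e),np.degrees(np.arctan2(e[1],e[0])),sz)
# scene camera check of the heights/centres
d2=load("scene0.npz");Q=cloud(d2).reshape(-1,3)
for n,c,z0,z1 in [("redb",(437,-193),14,20),("blackb",(590,-381),14,20),("pulley",(420,181),28,36),("driver",(575,220),8,30)]:
    k=(np.hypot(Q[:,0]-c[0],Q[:,1]-c[1])<(90 if n=="driver" else 40))&(Q[:,2]>z0)&(Q[:,2]<z1);q=Q[k]
    print(n,len(q),np.round(np.median(q,0),1),np.round(np.percentile(q,3,0),1),np.round(np.percentile(q,97,0),1))
# tall things between/near
k=(P[...,2]>18)&(P[...,0]<690)&(P[...,0]>330)&(P[...,1]<300)&(P[...,1]>-450)
n,l,st,ce=cv2.connectedComponentsWithStats(k.astype(np.uint8))
for i in range(1,n):
    if st[i,4]>5:q=P[l==i];print(st[i],np.round(q.min(0)),np.round(q.max(0)))
```

```text
redb [ 438.7 -191.7]
blackb [ 591.9 -379.3]
pulley [424. 184.]
redpad [ 430.7 -374.9]
blackpad [571.3  -3.5]
pulpad [ 587.8 -191.7]
drvpad_handle? [430.5  37.3]
padbutt [431.   88.8]
padtip [427.2 -82.6]
tip [572.  110.3]
hbutt [579.9 277.3]
hend [575.2 179.8]
drv [578.3 228.3] 96.25999073956257 -90.8083034188639 (9.0, 42.0)
pic [430.8  37.7] 92.76300793907492 -90.55912205621064 (8.0, 41.0)
redb 290 [ 435.6 -196.4   15.3] [ 408.5 -221.8   14.2] [ 464.5 -167.4   17.5]
blackb 185 [ 589.9 -382.8   15.2] [ 566.6 -405.2   14.1] [ 614.1 -359.    17.6]
pulley 69 [420.3 181.4  30.6] [409.  168.5  28.6] [433.8 193.   33.3]
driver 248 [570.8 220.7  17.2] [564.3 143.9   8.9] [583.1 266.8  23.6]
[155 237  37  11 264] [568. 192.  18.] [591. 275.  28.]
[180 298  28  28 510] [394. 154.  18.] [454. 216.  35.]
```

Request:
step_arm(
  increments=[
    [[0,0,0.174,0,0,0,-1],[0,0,0.174,0,0,0,-1],[0,0,0.174,0,0,0,-1],[0,0,0.174,0,0,0,-1],[0,0,0.174,0,0,0,-1]],
  ],
  newtons=25,
)

```text
clock: 0.6
eef_pos: [200.8, 512.0, 404.3]
eef_rot: [-3.141, 0.0, 2.079]
wrist_force: [-0.3, -0.1, 0.4]
finger_gap: 94.1
finger_force: 0.0
```

Request:
step_arm(
  increments=[
    [[0,0,0.174,0,0,0,-1],[0,0,0.174,0,0,0,-1],[0,0,0.174,0,0,0,-1],[0,0,0.174,0,0,0,-1],[0,0,0,0,0,0,-1]],
  ],
)

```text
clock: 1.1
eef_pos: [200.8, 512.0, 404.3]
eef_rot: [-3.141, 0.001, 1.536]
wrist_force: [-0.3, -0.5, 0.0]
finger_gap: 93.8
finger_force: 0.0
```

Request:
step_arm(
  increments=[
    [[0,0,0,-0.677,0.966,0,-1],[0,0,0,-0.677,0.966,0,-1],[0,0,0,-0.677,0.966,0,-1],[0,0,0,-0.677,0.966,0,-1],[0,0,0,-0.677,0.966,0,-1]],
  ],
)

```text
clock: 1.6
eef_pos: [390.7, 368.9, 404.6]
eef_rot: [-3.142, 0.0, 1.543]
wrist_force: [-0.2, 0.4, -0.6]
finger_gap: 94.1
finger_force: 0.0
```

Request:
step_arm(
  increments=[
    [[0,0,0,-0.677,0.966,0,-1],[0,0,0,-0.677,0.966,0,-1],[0,0,0,-0.677,0.966,0,-1],[0,0,0,-0.677,0.966,0,-1],[0,0,0,-0.677,0.966,0,-1]],
  ],
)

```text
clock: 2.1
eef_pos: [579.5, 227.2, 404.5]
eef_rot: [-3.141, 0.0, 1.543]
wrist_force: [0.6, 1.2, 0.4]
finger_gap: 94.1
finger_force: 0.0
```

Request:
step_arm(
  increments=[
    [[0,0,0,0,0,0.8,-1],[0,0,0,0,0,0.8,-1],[0,0,0,0,0,0.8,-1],[0,0,0,0,0,0.8,-1],[0,0,0,0,0,0,-1]],
  ],
)

```text
clock: 2.6
eef_pos: [577.4, 228.3, 272.3]
eef_rot: [-3.135, 0.003, 1.542]
wrist_force: [-0.9, 0.3, 0.2]
finger_gap: 93.9
finger_force: 0.0
```

Request:
step_arm(
  increments=[
    [[0,0,0,0,0,0.5,-1],[0,0,0,0,0,0.5,-1],[0,0,0,0,0,0.4,-1],[0,0,0,0,0,0,-1],[0,0,0,0,0,0,-1]],
  ],
)

```text
clock: 3.1
eef_pos: [578.4, 228.8, 221.6]
eef_rot: [3.141, -0.0, 1.539]
wrist_force: [0.5, -0.1, 0.4]
finger_gap: 93.9
finger_force: 0.0
```

Request:
step_arm(
  increments=[
    [[0,0,0,0,0,0.25,-1],[0,0,0,0,0,0.2,-1],[0,0,0,0,0,0,-1],[0,0,0,0,0,0,1],[0,0,0,0,0,0,1]],
  ],
)

```text
clock: 3.6
eef_pos: [578.2, 228.7, 202.9]
eef_rot: [3.141, -0.0, 1.538]
wrist_force: [-0.1, 0.6, 1.1]
finger_gap: 81.9
finger_force: 0.0
```

Request:
step_arm(
  increments=[
    [[0,0,0,0,0,0,1],[0,0,0,0,0,0,1],[0,0,0,0,0,0,1],[0,0,0,0,0,0,1],[0,0,0,0,0,0,1]],
  ],
)

```text
clock: 4.1
eef_pos: [578.1, 228.6, 202.7]
eef_rot: [-3.142, 0.0, 1.538]
wrist_force: [0.7, -0.8, 0.6]
finger_gap: 41.6
finger_force: 0.0
```

Request:
step_arm(
  increments=[
    [[0,0,0,0,0,0,1],[0,0,0,0,0,0,1],[0,0,0,0,0,0,1],[0,0,0,0,0,0,1],[0,0,0,0,0,0,1]],
  ],
)

```text
clock: 4.6
eef_pos: [578.1, 228.6, 202.6]
eef_rot: [-3.142, 0.0, 1.538]
wrist_force: [-1.0, -0.6, -0.5]
finger_gap: 21.8
finger_force: 25.0
```

Request:
step_arm(
  increments=[
    [[0,0,0,0,0,-0.3,1],[0,0,0,0,0,-0.6,1],[0,0,0,0,0,-0.6,1],[0,0,0,0,0,-0.3,1],[0,0,0,0,0,0,1]],
  ],
)

```text
clock: 5.1
eef_pos: [578.3, 228.7, 276.7]
eef_rot: [3.138, -0.001, 1.538]
wrist_force: [0.3, 0.4, -0.7]
finger_gap: 21.7
finger_force: 25.0
```

```bash
cat > snap.py <<'E'
import sys
from h import *
from cell import optics
def snap(name,x0,y0,x1,y1,cam="top"):
    d=optics.camera(cam); np.savez(f"{name}.npz",**d)
    s=min(800/(x1-x0),600/(y1-y0)); s=int(s)
    cv2.imwrite(f"pics/{name}.png",cv2.resize(d["frame"][y0:y1,x0:x1,::-1],None,fx=s,fy=s,interpolation=cv2.INTER_CUBIC)); print("scale",s); return d
if __name__=="__main__": snap(sys.argv[1],*map(int,sys.argv[2:6]),*sys.argv[6:])
E
python3 snap.py s1 130 150 330 290 scene
```

```text
scale 4
```

View pics/s1.png

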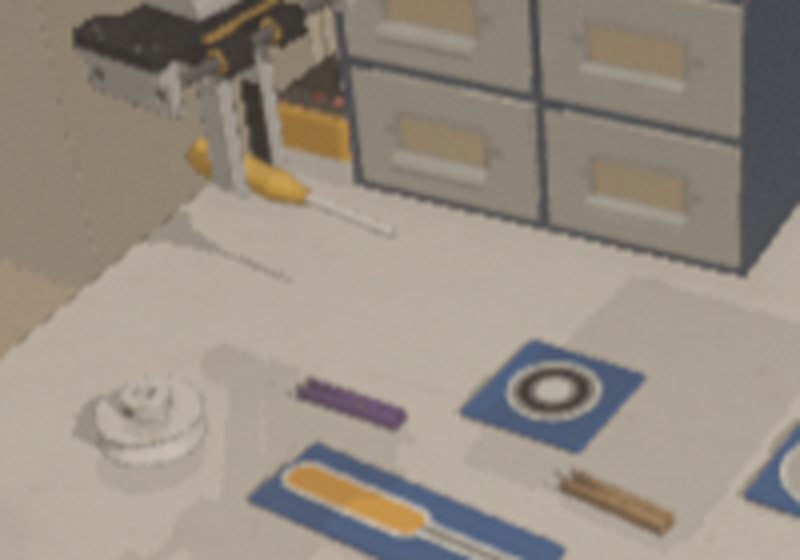

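Driver held level: in the ×4 crop, butt at (200,150) and tip at (395,235). Carrying it to its pad.

Request:
step_arm(
  increments=[
    [[0,0,-0.02,-0.3,-0.22,0,1],[0,0,0,-0.608,-0.443,0,1],[0,0,0,-0.608,-0.443,0,1],[0,0,0,-0.608,-0.443,0,1],[0,0,0,-0.608,-0.443,0,1]],
  ],
)

```text
clock: 5.65
eef_pos: [495.3, 120.0, 273.3]
eef_rot: [-3.14, 0.0, 1.554]
wrist_force: [0.1, -0.7, -0.6]
finger_gap: 21.8
finger_force: 25.0
```

Request:
step_arm(
  increments=[
    [[0,0,0,-0.608,-0.443,0,1],[0,0,0,-0.608,-0.443,0,1],[0,0,0,-0.608,-0.443,0,1],[0,0,0,-0.308,-0.223,0,1],[0,0,0,0,0,0,1]],
  ],
)

```text
clock: 6.15
eef_pos: [432.3, 35.8, 274.2]
eef_rot: [-3.14, 0.0, 1.552]
wrist_force: [-0.5, -0.3, -0.7]
finger_gap: 21.9
finger_force: 25.0
```

Request:
step_arm(
  increments=[
    [[0,0,0,0,0,0.35,1],[0,0,0,0,0,0.5,1],[0,0,0,0,0,0.35,1],[0,0,0,0,0,0,1],[0,0,0,0,0,0,1]],
  ],
)

```text
clock: 6.65
eef_pos: [433.3, 37.2, 226.7]
eef_rot: [-3.141, -0.0, 1.554]
wrist_force: [0.2, 0.8, -1.1]
finger_gap: 21.8
finger_force: 25.0
```

Request:
step_arm(
  increments=[
    [[0,0,0,0.042,-0.078,0.2,1],[0,0,0,0,0,0.125,1],[0,0,0,0,0,0.08,1],[0,0,0,0,0,0,1],[0,0,0,0,0,0,1]],
  ],
)

```text
clock: 7.15
eef_pos: [429.8, 38.4, 210.5]
eef_rot: [3.141, -0.0, 1.553]
wrist_force: [-0.5, -0.5, -1.9]
finger_gap: 21.9
finger_force: 25.0
```

```bash
python3 snap.py s2 180 240 300 320 scene
```

```text
scale 6
```

View pics/s2.png

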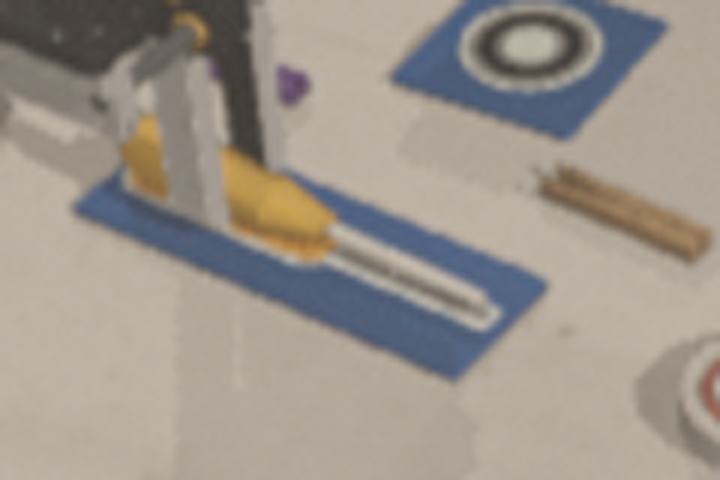

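The driver sits over its picture, tip at about (490,315) in the ×6 crop. Last 2 mm down, then release.

Request:
step_arm(
  increments=[
    [[0,0,0,0,0,0.04,1],[0,0,0,0,0,0,1],[0,0,0,0,0,0,0.3],[0,0,0,0,0,0,-0.2],[0,0,0,0,0,0,-1]],
  ],
)

```text
clock: 7.7
eef_pos: [429.8, 38.4, 208.9]
eef_rot: [3.141, 0.0, 1.554]
wrist_force: [-0.3, 0.5, 0.2]
finger_gap: 42.2
finger_force: 0.0
```

Request:
step_arm(
  increments=[
    [[0,0,0,0,0,0,-1],[0,0,0,0,0,0,-1],[0,0,0,0,0,0,-1],[0,0,0,0,0,-0.5,-1],[0,0,0,0,0,-0.8,-1]],
  ],
)

```text
clock: 8.2
eef_pos: [429.3, 38.4, 260.2]
eef_rot: [-3.138, 0.0, 1.554]
wrist_force: [0.9, -0.6, 0.9]
finger_gap: 81.9
finger_force: 0.0
```

Request:
step_arm(
  increments=[
    [[0,0,0,0,0,-0.6,-1],[0,0,0,0.9,-0.055,0,-1],[0,0,0,0.9,-0.055,0,-1],[0,0,0,0.9,-0.055,0,-1],[0,0,0,0.9,-0.055,0,-1]],
  ],
)

```text
clock: 8.7
eef_pos: [423.1, 183.9, 285.0]
eef_rot: [3.141, -0.0, 1.553]
wrist_force: [0.9, 0.3, -0.1]
finger_gap: 94.2
finger_force: 0.0
```

Request:
step_arm(
  increments=[
    [[0,0,0,0,0,0.2,-1],[0,0,0,0,0,0.5,-1],[0,0,0,0,0,0.3,-1],[0,0,0,0,0,0,-1],[0,0,0,0,0,0,-1]],
  ],
)

```text
clock: 9.2
eef_pos: [423.6, 182.2, 245.0]
eef_rot: [-3.141, 0.0, 1.553]
wrist_force: [0.1, 0.0, 0.7]
finger_gap: 94.0
finger_force: 0.0
```

Request:
step_arm(
  increments=[
    [[0,0,0,0,0,0.5,-1],[0,0,0,0,0,0.4,-1],[0,0,0,0,0,0.1,-1],[0,0,0,0,0,0,-1],[0,0,0,0,0,0,1]],
  ],
)

```text
clock: 9.7
eef_pos: [423.7, 182.5, 205.8]
eef_rot: [3.14, -0.0, 1.553]
wrist_force: [0.1, -0.1, -0.0]
finger_gap: 89.2
finger_force: 0.0
```

Request:
step_arm(
  increments=[
    [[0,0,0,0,0,0,1],[0,0,0,0,0,0,1],[0,0,0,0,0,0,1],[0,0,0,0,0,0,1],[0,0,0,0,0,0,1]],
  ],
  newtons=30,
)

```text
clock: 10.2
eef_pos: [423.5, 182.6, 205.1]
eef_rot: [3.141, -0.0, 1.554]
wrist_force: [-2.1, -1.1, 5.6]
finger_gap: 62.6
finger_force: 30.0
```

Request:
step_arm(
  increments=[
    [[0,0,0,0,0,0,1],[0,0,0,0,0,-0.3,1],[0,0,0,0,0,-0.6,1],[0,0,0,0,0,-0.6,1],[0,0,0,0,0,-0.5,1]],
  ],
)

```text
clock: 10.7
eef_pos: [423.3, 182.5, 286.6]
eef_rot: [3.141, -0.0, 1.554]
wrist_force: [0.1, -0.1, -1.7]
finger_gap: 62.5
finger_force: 30.0
```

Request:
step_arm(
  increments=[
    [[0,0,0,-0.387,0.178,0,1],[0,0,0,-0.775,0.356,0,1],[0,0,0,-0.775,0.356,0,1],[0,0,0,-0.775,0.356,0,1],[0,0,0,-0.775,0.356,0,1]],
  ],
)

```text
clock: 11.2
eef_pos: [485.3, 40.7, 285.5]
eef_rot: [3.141, -0.0, 1.554]
wrist_force: [0.2, 0.1, -1.2]
finger_gap: 62.6
finger_force: 30.0
```

Request:
step_arm(
  increments=[
    [[0,0,0,-0.775,0.356,0,1],[0,0,0,-0.775,0.356,0,1],[0,0,0,-0.775,0.356,0,1],[0,0,0,-0.775,0.356,0,1],[0,0,0,-0.775,0.356,0,1]],
  ],
)

```text
clock: 11.7
eef_pos: [553.9, -115.6, 285.4]
eef_rot: [-3.142, 0.0, 1.554]
wrist_force: [0.3, 0.2, -1.7]
finger_gap: 62.6
finger_force: 30.0
```

Request:
step_arm(
  increments=[
    [[0,0,0,-0.775,0.356,0,1],[0,0,0,-0.775,0.356,0,1],[0,0,0,-0.388,0.178,0,1],[0,0,0,0,0,0,1],[0,0,0,0,0,0,1]],
  ],
)

```text
clock: 12.2
eef_pos: [587.6, -192.1, 284.9]
eef_rot: [-3.141, -0.0, 1.553]
wrist_force: [0.3, -0.2, -0.9]
finger_gap: 62.4
finger_force: 30.0
```

Request:
step_arm(
  increments=[
    [[0,0,0,0,0,0.4,1],[0,0,0,0,0,0.6,1],[0,0,0,0,0,0.4,1],[0,0,0,0,0,0.2,1],[0,0,0,0,0,0,1]],
  ],
)

```text
clock: 12.7
eef_pos: [587.7, -191.9, 219.6]
eef_rot: [-3.14, -0.001, 1.554]
wrist_force: [-0.3, -0.7, -1.2]
finger_gap: 62.5
finger_force: 30.0
```

Request:
step_arm(
  increments=[
    [[0,0,0,0,0,0.1,1],[0,0,0,0,0,0.05,1],[0,0,0,0,0,0,1],[0,0,0,0,0,0,1],[0,0,0,0,0,0,1]],
  ],
)

```text
clock: 13.2
eef_pos: [587.9, -192.4, 215.2]
eef_rot: [3.141, 0.0, 1.554]
wrist_force: [0.1, 0.7, -2.5]
finger_gap: 62.5
finger_force: 30.0
```

Request:
step_arm(
  increments=[
    [[0,0,0,0,0,0.05,1],[0,0,0,0,0,0.04,1],[0,0,0,0,0,0,1],[0,0,0,0,0,0,1],[0,0,0,0,0,0,1]],
  ],
)

```text
clock: 13.7
eef_pos: [587.8, -192.3, 211.2]
eef_rot: [-3.142, -0.0, 1.554]
wrist_force: [0.0, -0.3, -2.2]
finger_gap: 62.3
finger_force: 30.0
```

Request:
step_arm(
  increments=[
    [[0,0,0,0,0,0.02,1],[0,0,0,0,0,0,1],[0,0,0,0,0,0,-0.4],[0,0,0,0,0,0,-0.7],[0,0,0,0,0,0,-1]],
  ],
)

```text
clock: 14.2
eef_pos: [587.9, -192.3, 210.4]
eef_rot: [3.141, 0.0, 1.554]
wrist_force: [-0.3, 0.2, -0.0]
finger_gap: 78.6
finger_force: 0.0
```

Request:
step_arm(
  increments=[
    [[0,0,0,0,0,0,-1],[0,0,0,0,0,-0.4,-1],[0,0,0,0,0,-0.7,-1],[0,0,0,0,0,-0.7,-1],[0,0,0,0,0,0,-1]],
  ],
)

```text
clock: 14.7
eef_pos: [588.4, -192.5, 287.7]
eef_rot: [3.135, 0.002, 1.554]
wrist_force: [-0.2, -0.1, 1.3]
finger_gap: 94.3
finger_force: 0.0
```

Request:
step_arm(
  increments=[
    [[0,0,0,-0.016,-0.75,0,-1],[0,0,0,-0.016,-0.75,0,-1],[0,0,0,-0.016,-0.75,0,-1],[0,0,0,-0.016,-0.75,0,-1],[0,0,0,-0.016,-0.75,0,-1]],
  ],
)

```text
clock: 15.2
eef_pos: [436.5, -192.8, 282.7]
eef_rot: [3.141, 0.0, 1.554]
wrist_force: [0.5, -1.1, 0.2]
finger_gap: 94.0
finger_force: 0.0
```

Request:
step_arm(
  increments=[
    [[0,0,0,0,0,0.3,-1],[0,0,0,0,0,0.5,-1],[0,0,0,0,0,0.3,-1],[0,0,0,0,0,0,-1],[0,0,0,0,0,0,-1]],
  ],
)

```text
clock: 15.7
eef_pos: [438.3, -193.0, 238.5]
eef_rot: [-3.141, -0.0, 1.554]
wrist_force: [-0.6, 0.1, -0.2]
finger_gap: 93.9
finger_force: 0.0
```

```bash
python3 snap.py s3 250 240 450 380 scene
```

```text
scale 4
```

View pics/s3.png

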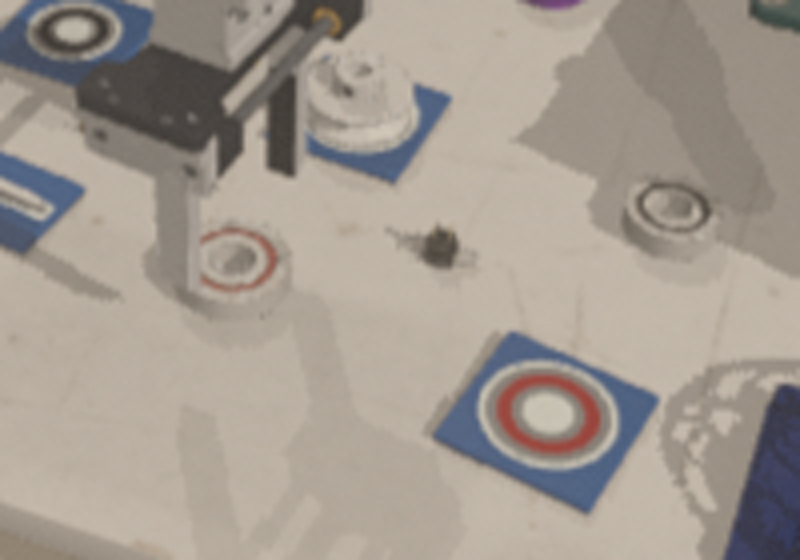

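The pulley sits on its pad at (365,100) in the ×4 crop, and the fingers straddle the red bearing at (235,265). Descending to grip it.

Request:
step_arm(
  increments=[
    [[0,0,0,0,0,0.4,-1],[0,0,0,0,0,0.35,-1],[0,0,0,0,0,0.15,-1],[0,0,0,0,0,0,-1],[0,0,0,0,0,0,1]],
  ],
)

```text
clock: 16.25
eef_pos: [438.1, -193.1, 203.1]
eef_rot: [3.141, 0.0, 1.554]
wrist_force: [0.1, 0.3, -0.4]
finger_gap: 89.4
finger_force: 0.0
```

Request:
step_arm(
  increments=[
    [[0,0,0,0,0,0,1],[0,0,0,0,0,0,1],[0,0,0,0,0,0,1],[0,0,0,0,0,0,1],[0,0,0,0,0,0,1]],
  ],
)

```text
clock: 16.75
eef_pos: [437.9, -193.0, 202.7]
eef_rot: [3.141, 0.0, 1.554]
wrist_force: [-0.6, -0.0, 2.9]
finger_gap: 61.4
finger_force: 30.0
```

Request:
step_arm(
  increments=[
    [[0,0,0,0,0,0,1],[0,0,0,0,0,-0.3,1],[0,0,0,0,0,-0.6,1],[0,0,0,0,0,-0.6,1],[0,0,0,0,0,-0.3,1]],
  ],
)

```text
clock: 17.25
eef_pos: [437.9, -193.0, 276.6]
eef_rot: [3.14, 0.001, 1.554]
wrist_force: [-0.4, 0.1, -2.3]
finger_gap: 61.2
finger_force: 30.0
```

Request:
step_arm(
  increments=[
    [[0,0,0,-0.378,-0.009,0,1],[0,0,0,-0.758,-0.018,0,1],[0,0,0,-0.758,-0.018,0,1],[0,0,0,-0.758,-0.018,0,1],[0,0,0,-0.758,-0.018,0,1]],
  ],
)

```text
clock: 17.75
eef_pos: [431.6, -331.3, 273.3]
eef_rot: [-3.14, -0.001, 1.553]
wrist_force: [-0.1, 1.1, -0.8]
finger_gap: 61.1
finger_force: 30.0
```

Request:
step_arm(
  increments=[
    [[0,0,0,-0.758,-0.017,0,1],[0,0,0,-0.38,-0.009,0,1],[0,0,0,0,0,0,1],[0,0,0,0,0,0.4,1],[0,0,0,0,0,0.5,1]],
  ],
)

```text
clock: 18.25
eef_pos: [430.5, -374.0, 238.1]
eef_rot: [3.141, 0.0, 1.554]
wrist_force: [0.3, 0.3, -2.5]
finger_gap: 61.1
finger_force: 30.0
```

Request:
step_arm(
  increments=[
    [[0,0,0,0,0,0.4,1],[0,0,0,0,0,0.15,1],[0,0,0,0,0,0,1],[0,0,0,0,0,0,1],[0,0,0,0,0,0,1]],
  ],
)

```text
clock: 18.75
eef_pos: [430.6, -374.7, 217.3]
eef_rot: [3.141, 0.001, 1.554]
wrist_force: [-0.2, 0.1, -2.6]
finger_gap: 61.1
finger_force: 30.0
```

Request:
step_arm(
  increments=[
    [[0,0,0,0,0,0.12,1],[0,0,0,0,0,0.06,1],[0,0,0,0,0,0.02,1],[0,0,0,0,0,0,1],[0,0,0,0,0,0,1]],
  ],
)

```text
clock: 19.25
eef_pos: [430.4, -374.8, 208.7]
eef_rot: [-3.142, -0.0, 1.554]
wrist_force: [-3.2, 2.3, 5.5]
finger_gap: 61.4
finger_force: 30.0
```

Touched down (about 8 N of upward force). Releasing.

Request:
step_arm(
  increments=[
    [[0,0,0,0,0,0,-0.4],[0,0,0,0,0,0,-0.7],[0,0,0,0,0,0,-1],[0,0,0,0,0,0,-1],[0,0,0,0,0,-0.4,-1]],
  ],
)

```text
clock: 19.75
eef_pos: [430.1, -374.5, 222.9]
eef_rot: [-3.139, -0.002, 1.554]
wrist_force: [-0.7, -0.7, 0.1]
finger_gap: 92.8
finger_force: 0.0
```

Request:
step_arm(
  increments=[
    [[0,0,0,0,0,-0.8,-1],[0,0,0,0,0,-0.8,-1],[0,0,0,0,0,0,-1],[0,0,0,0,0,0,-1],[0,0,0,0,0,0,-1]],
  ],
)

```text
clock: 20.25
eef_pos: [430.3, -374.6, 287.2]
eef_rot: [-3.14, -0.001, 1.554]
wrist_force: [-0.1, 0.9, 0.1]
finger_gap: 93.9
finger_force: 0.0
```

Request:
step_arm(
  increments=[
    [[0,0,0,-0.016,0.804,0,-1],[0,0,0,-0.016,0.804,0,-1],[0,0,0,-0.016,0.804,0,-1],[0,0,0,-0.016,0.804,0,-1],[0,0,0,-0.016,0.804,0,-1]],
  ],
)

```text
clock: 20.75
eef_pos: [592.3, -380.6, 286.6]
eef_rot: [-3.14, -0.001, 1.554]
wrist_force: [0.1, -0.5, 0.7]
finger_gap: 93.9
finger_force: 0.0
```

Request:
step_arm(
  increments=[
    [[0,0,0,0,0,0.3,-1],[0,0,0,0,0,0.5,-1],[0,0,0,0,0,0.3,-1],[0,0,0,0,0,0,-1],[0,0,0,0,0,0,-1]],
  ],
)

```text
clock: 21.25
eef_pos: [590.9, -381.0, 244.5]
eef_rot: [-3.141, -0.0, 1.553]
wrist_force: [0.6, -0.0, 0.9]
finger_gap: 94.1
finger_force: 0.0
```

```bash
python3 snap.py s4 320 260 480 380 scene
```

```text
scale 5
```

View pics/s4.png

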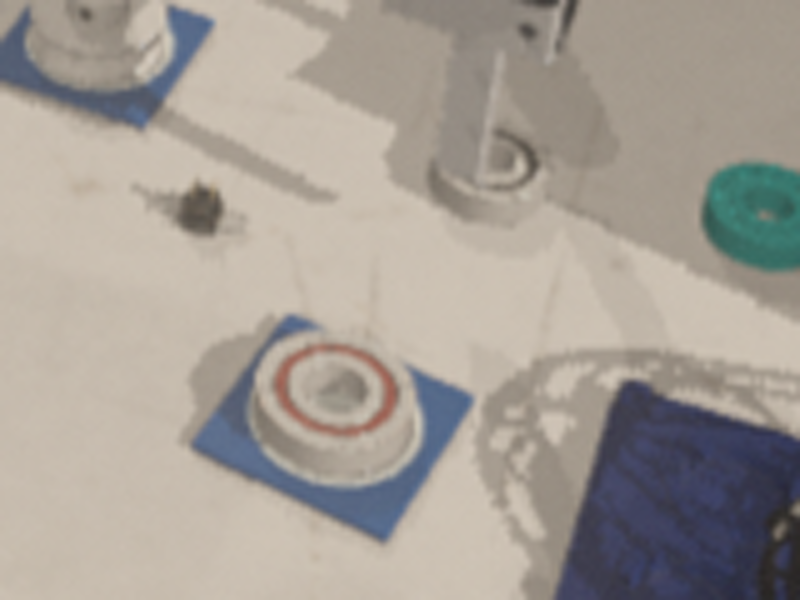

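The red bearing lies flat, centred on its pad at (335,405) in the ×5 crop. The fingers are over the black bearing at (490,180), and the turquoise look-alike at (755,215) is well clear. Down and grip.

Request:
step_arm(
  increments=[
    [[0,0,0,0,0,0.5,-1],[0,0,0,0,0,0.4,-1],[0,0,0,0,0,0.14,-1],[0,0,0,0,0,0,-1],[0,0,0,0,0,0,1]],
  ],
)

```text
clock: 21.8
eef_pos: [591.3, -380.9, 203.5]
eef_rot: [3.141, 0.0, 1.554]
wrist_force: [0.3, -0.2, 0.3]
finger_gap: 88.8
finger_force: 0.0
```

Request:
step_arm(
  increments=[
    [[0,0,0,0,0,0,1],[0,0,0,0,0,0,1],[0,0,0,0,0,0,1],[0,0,0,0,0,0,1],[0,0,0,0,0,0,1]],
  ],
)

```text
clock: 22.3
eef_pos: [591.2, -380.7, 203.0]
eef_rot: [3.141, 0.0, 1.554]
wrist_force: [0.2, 0.2, 0.7]
finger_gap: 51.5
finger_force: 30.0
```

Request:
step_arm(
  increments=[
    [[0,0,0,0,0,0,1],[0,0,0,0,0,0,1],[0,0,0,0,0,-0.4,1],[0,0,0,0,0,-0.6,1],[0,0,0,0,0,-0.6,1]],
  ],
)

```text
clock: 22.8
eef_pos: [591.1, -380.7, 268.4]
eef_rot: [-3.141, -0.0, 1.554]
wrist_force: [0.4, 0.9, -0.8]
finger_gap: 50.9
finger_force: 30.0
```

Request:
step_arm(
  increments=[
    [[0,0,0,0.392,-0.027,-0.5,1],[0,0,0,0.784,-0.055,0,1],[0,0,0,0.784,-0.055,0,1],[0,0,0,0.784,-0.055,0,1],[0,0,0,0.784,-0.055,0,1]],
  ],
)

```text
clock: 23.3
eef_pos: [583.4, -238.2, 288.0]
eef_rot: [3.141, 0.0, 1.553]
wrist_force: [0.6, -0.6, -0.6]
finger_gap: 51.3
finger_force: 30.0
```

Request:
step_arm(
  increments=[
    [[0,0,0,0.784,-0.055,0,1],[0,0,0,0.784,-0.055,0,1],[0,0,0,0.784,-0.055,0,1],[0,0,0,0.784,-0.055,0,1],[0,0,0,0.784,-0.055,0,1]],
  ],
)

```text
clock: 23.8
eef_pos: [575.2, -81.3, 288.0]
eef_rot: [3.141, 0.0, 1.554]
wrist_force: [-0.0, 0.3, -2.1]
finger_gap: 51.5
finger_force: 30.0
```

Request:
step_arm(
  increments=[
    [[0,0,0,0.784,-0.055,0,1],[0,0,0,0.784,-0.055,0,1],[0,0,0,0.392,-0.027,0,1],[0,0,0,0,0,0,1],[0,0,0,0,0,0,1]],
  ],
)

```text
clock: 24.3
eef_pos: [571.4, -4.5, 287.3]
eef_rot: [3.141, 0.0, 1.554]
wrist_force: [-0.9, 0.1, -1.2]
finger_gap: 51.5
finger_force: 30.0
```

Descend to about 209 (78 mm).

Request:
step_arm(
  increments=[
    [[0,0,0,0,0,0.4,1],[0,0,0,0,0,0.6,1],[0,0,0,0,0,0.5,1],[0,0,0,0,0,0.2,1],[0,0,0,0,0,0,1]],
  ],
)

```text
clock: 24.8
eef_pos: [571.2, -4.9, 218.1]
eef_rot: [-3.14, 0.0, 1.552]
wrist_force: [0.9, -0.5, -0.9]
finger_gap: 51.3
finger_force: 30.0
```

Request:
step_arm(
  increments=[
    [[0,0,0,0,0,0.14,1],[0,0,0,0,0,0.06,1],[0,0,0,0,0,0,1],[0,0,0,0,0,0,1],[0,0,0,0,0,0,1]],
  ],
)

```text
clock: 25.3
eef_pos: [571.4, -4.0, 211.2]
eef_rot: [3.141, 0.0, 1.554]
wrist_force: [1.0, 0.1, -0.8]
finger_gap: 51.2
finger_force: 30.0
```

Request:
step_arm(
  increments=[
    [[0,0,0,0,0,0.04,1],[0,0,0,0,0,0.02,1],[0,0,0,0,0,0,1],[0,0,0,0,0,0,1],[0,0,0,0,0,0,1]],
  ],
)

```text
clock: 25.8
eef_pos: [571.3, -4.0, 208.9]
eef_rot: [3.141, 0.0, 1.554]
wrist_force: [-2.2, 0.7, 5.3]
finger_gap: 51.7
finger_force: 30.0
```

Request:
step_arm(
  increments=[
    [[0,0,0,0,0,0,-0.2],[0,0,0,0,0,0,-0.6],[0,0,0,0,0,0,-1],[0,0,0,0,0,0,-1],[0,0,0,0,0,-0.4,-1]],
  ],
)

```text
clock: 26.3
eef_pos: [570.8, -4.0, 222.9]
eef_rot: [-3.138, -0.0, 1.554]
wrist_force: [0.9, -0.2, 0.9]
finger_gap: 84.8
finger_force: 0.0
```

Request:
step_arm(
  increments=[
    [[0,0,0,0,0,-0.8,-1],[0,0,0,0,0,-0.8,-1],[0,0,0,0,0,-0.9,-1],[0,0,0,0,0,-0.9,-1],[0,0,0,0,0,-0.5,-1]],
  ],
)

```text
clock: 26.8
eef_pos: [571.2, -4.0, 383.6]
eef_rot: [3.138, 0.0, 1.554]
wrist_force: [0.4, -0.2, 0.1]
finger_gap: 93.8
finger_force: 0.0
```

Request:
step_arm(
  increments=[
    [[0,0,0,0.9,-0.6,0,-1],[0,0,0,0.9,-0.6,0,-1],[0,0,0,0.9,-0.6,0,-1],[0,0,0,0.9,-0.6,0,-1],[0,0,0,0.9,-0.6,0,-1]],
  ],
)

```text
clock: 27.3
eef_pos: [453.2, 179.2, 380.5]
eef_rot: [3.141, -0.0, 1.553]
wrist_force: [1.8, -0.4, -0.3]
finger_gap: 94.0
finger_force: 0.0
```

Request:
step_arm(
  increments=[
    [[0,0,0,0.9,-0.6,0,-1],[0,0,0,0.9,-0.6,0,-1],[0,0,0,0.9,-0.6,0,-1],[0,0,0,0.9,-0.6,0,-1],[0,0,0,0,0,0,-1]],
  ],
)

```text
clock: 27.8
eef_pos: [358.5, 326.5, 380.5]
eef_rot: [-3.141, -0.001, 1.558]
wrist_force: [0.7, 0.1, 0.3]
finger_gap: 94.3
finger_force: 0.0
```

```bash
python3 snap.py t5 220 210 480 340
python3 - <<'E'
from h import *
d=load("t5.npz");P=cloud(d)
for n,c,z0 in [("redb",(430.6,-374.8),14),("blackb",(571.2,-4),14),("pulley",(587.8,-191.6),20),("driver",(430,38),17)]:
    k=(np.abs(P[...,0]-c[0])<45)&(np.abs(P[...,1]-c[1])<(70 if n=="driver" else 45))&(P[...,2]>z0);q=P[k]
    lo,hi=np.percentile(q,2,0),np.percentile(q,98,0);print(n,len(q),"mid-target",np.round((lo+hi)[:2]/2-c,1),"top z",round(float(np.percentile(q[:,2],90)),1))
E
```

```text
scale 3
redb 558 mid-target [1.1 2.2] top z 23.9
blackb 367 mid-target [1.3 0.3] top z 23.8
pulley 605 mid-target [1.  1.7] top z 37.3
driver 411 mid-target [ 1.3 -7.5] top z 30.1
```

View pics/t5.png

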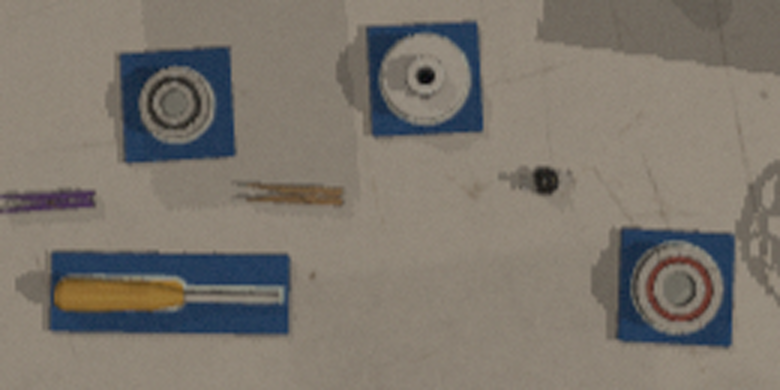

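All four are on their pads; in the ×3 crop they are at (177,102), (425,77), (680,288), and (120,293) for the handle. I'll check the driver's position along its axis before handing in.

Run:
```python
from h import *
d=load("t5.npz");hsv=cv2.cvtColor(d["frame"],cv2.COLOR_RGB2HSV);m=cv2.inRange(hsv,(12,120,80),(30,255,255))
s=np.zeros_like(m);s[290:325,230:320]=m[290:325,230:320]
c,sz,a=cv2.minAreaRect(cv2.findNonZero(s));b=[pix2w(d,*q,20)[:2] for q in cv2.boxPoints((c,sz,a))]
e=max(b[1]-b[0],b[2]-b[1],key=lambda q:np.hypot(*q));print(np.mean(b,0),np.hypot(*e),np.degrees(np.arctan2(e[1],e[0])))
print("tip",pix2w(d,220+280/3,210+295/3,18))
```

```text
[429.91112455  38.44292553] 93.71928534516108 -90.55912205621065
tip [427.84450147 -82.19220478  18.        ]
```

The handle is at (429.9, 38.4), within 1 mm of the target. Handing in.

```bash
python3 -c "
from cell import workorder; print(workorder.sign_off())"
```

```text
the job is handed in; nothing more can be done
None
```

I set the red bearing, black bearing, pulley and yellow screwdriver down on their matching pads and handed the job in at about 28 s on the robot clock; my last camera check put all four within about 3 mm of target, but the sign-off returned no verdict.

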